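Check the jars from the front, then hold the viewing box's lid for sampling

TASK

Show the jars in the viewing box to the bench camera: pull the box's front door down by its bar as far as it goes, keep it down for about two seconds, then push it back up until it is fully shut. Then lift the lid by its bar to 40 degrees from level and finish while still holding it there, steady in the gripper, so that a colleague can take samples from above; nothing props the lid, so do not let go. Leave the bottles and other things around the box standing where they are.

Things in the scene. Friction and masses are not known exactly. Their poses are not given: they have to be found in the camera images.
- box: the viewing box, fixed to the bench: a dark lamp base 50 mm high carries a grey steel housing 360 mm wide (y), 180 mm deep (x), open in front, its top 150 mm above the bench, three clear jars inside. Origin: centre of its underside on the bench; x points away from the robot to its back, y to the left, z up
- door (a joint): the box's front door: a grey panel 356 mm wide, 12 mm thick, 98 mm high, hinged along its lower edge. In rad: 0 = upright, fully shut; grows as it tips down towards the robot; stop at 1.05 (60 degrees). A stiff hinge (0.25 N m): the door stays where it is left; 2 to 4 N at its bar moves it
- door_bar (a point): centre of the door's handle, a round steel bar 12 mm thick, 90 mm between its end legs, along the box's width, right half as the robot sees it. Door shut: 190 mm above the bench, 40 mm over the box's top. It lies 140 mm from the hinge along the door and 16 mm outwards. Axes turn with the door: y along the bar, z up the door, x inwards
- door_hinge (a point): point on the door's hinge axis (along the box's width, the point's y axis) in line with the centre of door_bar, 50 mm above the bench; turns with the door
- lid (a joint): the box's lid: a grey steel plate 192 x 364 x 6 mm, 0.3 to 0.54 kg, hinged along the box's top far edge, opening upward. In rad: 0 = shut and level, 0.70 = 40 degrees, stop at 1.35. It has no stay: it falls shut from any angle when let go
- lid_bar (a point): centre of the lid's handle, a round steel bar 12 mm thick, 90 mm between its legs, along the box's width, left half as the robot sees it. Lid shut: 186 mm above the bench, 30 mm over the plate, 28 mm in front of its edge. It lies 220 mm from the hinge along the lid and 36 mm above. Axes turn with the lid: y along the bar, x to the hinge, z out of its top
- lid_hinge (a point): point on the lid's hinge axis (the point's y axis) in line with the centre of lid_bar, 150 mm above the bench; turns with the lid
- amber_mid (a point): amber glass bottle, 60 mm across, 125 mm tall, standing loose on the bench near the box, to be left alone; the point is its centre, half-way up; z axis up
- white_mid (a point): white plastic bottle, 68 mm across, 150 mm tall, standing loose on the bench near the box, to be left alone; the point is its centre, half-way up; z axis up
- vial_mid (a point): small glass vial with black cap, 34 mm across, 55 mm tall, standing loose on the bench near the box, to be left alone; the point is its centre, half-way up; z axis up
- beaker_mid (a point): empty clear plastic beaker, 72 mm across, 100 mm tall, standing loose on the bench near the box, to be left alone; the point is its centre, half-way up; z axis up
- bulb_mid (a point): black rubber pipette bulb, 54 mm across, 60 mm tall, standing loose on the bench near the box, to be left alone; the point is its centre, half-way up; z axis up
- funnel_mid (a point): grey plastic funnel standing mouth down, 74 mm across, 70 mm tall, standing loose on the bench near the box, to be left alone; the point is its centre, half-way up; z axis up
Mind the look-alikes: they are no part of the job. What is shaped like the part that bears beaker_mid but red is not meant. Leave any turquoise look-alike of the part that bears funnel_mid alone.

How it is judged:
On the way, in this order (a step that is already met when the one before it is completed fails the run):
1. the front door is down near its stop and stays there for a second (value of joint door above 0.92 rad), for 1 s.
2. the front door is back up and shut, with the lid still down (value of joint door below 0.07 rad and value of joint lid below 0.1 rad), for 0.2 s.
3. the lid is held at 40 degrees in the gripper, the door shut (value of joint lid between 0.576 and 0.82 rad and contact force between the fingers and lid above 0.3 N and value of joint door below 0.07 rad), for 0.3 s.
At the end, for the whole second after the job is handed in: The lid stands still at 40 degrees (within 7 degrees), carried by the gripper's fingers and by no loose thing; the front door is shut to within 4 degrees; the loose things stand upright within 30 mm of where they were (all of step 3 and velocity of joint lid between -0.1 and 0.1 rad/s and distance of each of amber_mid, white_mid, vial_mid, beaker_mid, bulb_mid, funnel_mid from where it was at the start of the episode below 0.03 m and angle between each of amber_mid, white_mid, vial_mid, beaker_mid, bulb_mid, funnel_mid's own z axis and vertical below 0.3 rad and contact force between lid and amber below 0.2 N and contact force between lid and white below 0.2 N and contact force between lid and vial below 0.2 N and contact force between lid and beaker below 0.2 N and contact force between lid and bulb below 0.2 N and contact force between lid and funnel below 0.2 N); the arm keeps its last pose, push and grip.
It fails at once if a loose thing on the bench is knocked over or pushed away (distance of any of amber_mid, white_mid, vial_mid, beaker_mid, bulb_mid, funnel_mid from where it was at the start of the episode above 0.04 m or angle between any of amber_mid, white_mid, vial_mid, beaker_mid, bulb_mid, funnel_mid's own z axis and vertical above 0.5 rad).
It also fails if it takes over 54 s, if anything falls off the work surface, if the arm or the gripper's body presses on something with over 40 N, if the wrist force passes 120 N, or if a joint passes its speed limit or range.

ROBOT

A 7-joint arm with a two-finger parallel gripper is mounted at the origin on the work surface. World frame = base frame: x ahead of the robot, y to its left, z up, the work surface at z = 0. Lengths are in m, angles in rad, forces in N, time in s.
With the tool pointing down it reaches from about 0.425 to 0.875 m from the base axis. Payload 4.7 kg.
Tool frame: the origin (TCP) lies midway between the tips of the shut fingers; the grasp point (between the pads) lies 19 mm behind it; x points along the fingers, z is the direction in which the jaws open and shut, and the axes are right-handed (so a half turn about x gives the same grasp; the last joint's range is limited). The gripper opens to 87 mm and grips with 3 to 60 N. Pads are 19 mm wide; open, the fingers measure 117 mm over their backs; the gripper's body (75 mm by 190 mm) begins 51 mm behind the grasp point.
Start: joints at [-1.292, 0.321, -0.07, 1.45, 0.023, 1.371, -0.057], TCP at [0.17, 0.627, 0.223] pointing down, gripper open.
Joint ranges: [-2.86, 2.86], [-0.3, 2.09], [-1.38, 1.24], [0.06, 2.45], [-1.56, 4.7], [0.09, 2.05], [-2.69, 2.69]. Speed limits (rad/s): [2.57, 2.57, 3.14, 3.14, 3.14, 3.14, 3.14].

INTERFACE

Orientations are given as a rotation vector (axis times angle).
In Python, from bench import ctrl, vision, close_job gives the robot as it stands. The module is installed in compiled form; this text tells all that it offers.
- The arm moves only by the tool servo_tool, never from a script. Its argument "commands" is a list that holds one entry, the list of rows, each a list of 7 numbers: the turn, a rotation vector about the tool's x, y, z in degrees, then the shift along the tool's x, y, z in mm, then the finger opening in mm, from 0 to 87. In form: [[[wx, wy, wz, x, y, z, grip], ...]]. A call has 1 to 5 rows; each row is the pose to reach, as a shift and turn from the pose commanded when the call began, along the tool's axes at that moment; what a row does not reach only later rows make up. A row lasts 1/8 s, in which the tool goes at most 62.5 mm and 10.7 degrees, less where a joint would pass 70% of its speed; a pose out of reach is approached as far as the arm can. A call with a gripper value outside its range is refused whole. The fingers move at their own pace and stop on an object; "newtons" is the grip in N (left out, the last holds). Time passes only in rows, so rows that repeat a pose let the fingers close. It gives the time, the measured TCP pose, the force and the opening at its end, in the units of the state.
- ctrl.get_state(): the state, without advancing time (a new reading comes with each control period).
- vision.get_image(name): name is "scene" or "top" or "wrist"; returns the picture (480x640x3 uint8, red, green, blue); there is no depth.
- vision.camera_info(name): a dict with "fov_y" (degrees; the focal length in pixels is half the picture's height over the tangent of half this angle, whatever the lens; pixels are square), "cx", "cy" (the principal point, pixels), "pose" (4x4, takes a point from camera to world coordinates). Camera axes: x right, y down, z forward; pixel columns grow to the right and rows downward; lengths in m; the calibration is good to about 2 mm. The wrist camera is an equidistant fisheye: a pixel r from the principal point sees the ray r / f radians off the axis. A picture is of the moment at which its call begins: read the wrist's pose just before it. camera_info takes no time and is no camera call; for the wrist camera it gives the pose at the moment of the call.
- close_job(): hands the job in, once; it reports no verdict.
The state is a dict: "time": time; "joint_positions": joint angles; "qd": joint speeds; "joint_torque": joint torques, N m; "position": TCP position; "tool_rot": TCP orientation; "ft_force": force on the tool from outside, world axes, zero at the start; "torque": the same for the moment, N m; "grip_width": opening from 0.0 (shut) to 1.0 (fully open).
Only numpy, scipy, OpenCV 4.12 (cv2) and the standard library are available. Lean on these libraries where they do the work, as an engineer would, in place of code of your own. Each camera call takes 0.05 s, during which the arm holds its last target. There are 200 camera calls.

## Working session

There is one attempt and no reset: what is moved stays moved. The work goes in short steps, Python scripts to look and compute and a tool call to move; the robot and the scene stay as the last step left them, time stands still between calls to the robot, and variables do not carry over. Pictures are saved under pics/ and viewed, about 8 in all and at most 12, crops included, and the job is handed in when it is done.

Besides the shell and the picture viewer there is one more tool, called as name(argument=value, ...), one argument or row to a line, values as JSON. servo_tool: Moves the arm, as the interface text tells. Its arguments: {"type":"object","properties":{"commands":{"type":"array"},"newtons":{"type":"number"}},"required":["commands"]}

```bash
mkdir -p pics; python3 - <<'E'
from bench import ctrl, vision
import cv2,numpy as np
s=ctrl.get_state();print({k:np.round(v,3).tolist() for k,v in s.items()})
for n in("scene","top"):
    i=vision.camera_info(n);print(n,i["fov_y"],i["cx"],i["cy"],np.round(i["pose"],4).tolist())
    cv2.imwrite(f"pics/{n}0.png",vision.get_image(n)[:,:,::-1])
E
```

```text
{'time': 0.0, 'joint_positions': [-1.292, 0.322, -0.07, 1.452, 0.023, 1.371, -0.057], 'qd': [-0.001, 0.0, 0.0, 0.0, 0.001, 0.001, 0.0], 'joint_torque': [-0.0, -49.129, -0.404, -31.253, -0.064, 0.044, 0.0], 'position': [0.17, 0.627, 0.221], 'tool_rot': [-1.013, 1.324, 1.011], 'ft_force': [0.707, 0.88, 0.07], 'torque': [-0.018, -0.003, 0.011], 'grip_width': 0.999}
scene 49.23279729252781 327.5475660270956 240.48713956011977 [[-0.8856, 0.3396, -0.3168, 0.985], [0.4639, 0.6772, -0.5711, 0.7411], [0.0206, -0.6527, -0.7573, 1.1303], [0.0, 0.0, 0.0, 1.0]]
top 56.14489718383628 319.667275412135 237.9062345741064 [[0.0074, -0.9921, 0.1254, 0.4956], [-0.9993, -0.0028, 0.037, -0.032], [-0.0364, -0.1256, -0.9914, 1.0054], [0.0, 0.0, 0.0, 1.0]]
```

View pics/scene0.png

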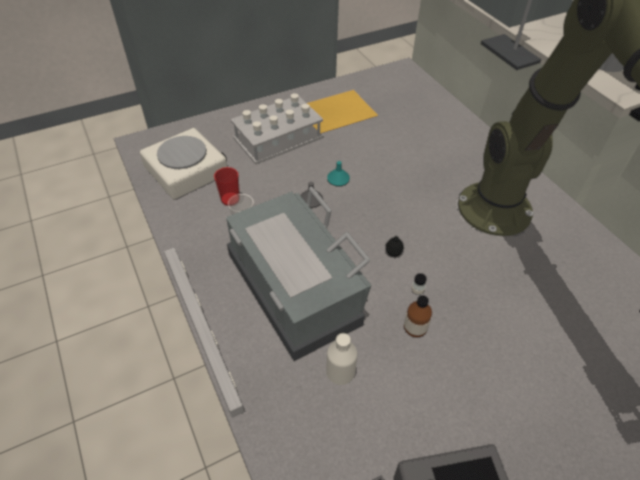

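View pics/top0.png

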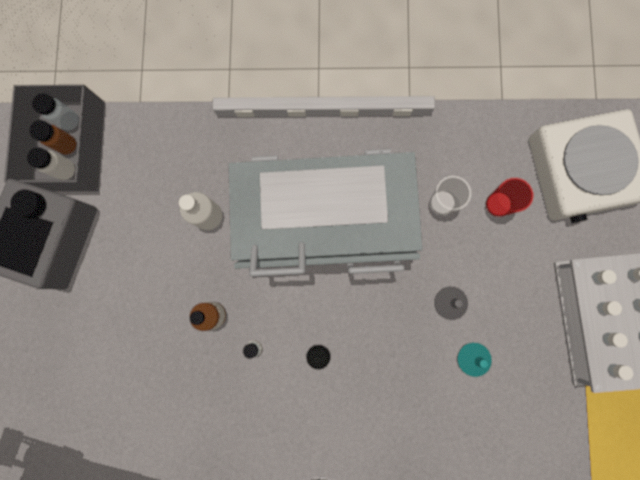

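The scene view shows the box with the lid bar and the door bar. The top view shows the lid at about (229-420, 153-260), the lid bar at about (253-303, 270) and the door bar at about (350-402, 268). The amber bottle, vial, bulb and funnel stand in front, the white bottle is on the left and the beaker on the right. Next I zoom in for accuracy.

```bash
cat > h.py <<'E'
import numpy as np
from bench import ctrl, vision
from scipy.spatial.transform import Rotation as R
def ray(n,u,v):
    i=vision.camera_info(n);f=240/np.tan(np.radians(i["fov_y"]/2));P=np.array(i["pose"])
    d=P[:3,:3]@np.array([(u-i["cx"])/f,(v-i["cy"])/f,1]);return P[:3,3],d
def plane(n,u,v,z):
    o,d=ray(n,u,v);return o+d*(z-o[2])/d[2]
E
python3 - <<'E'
import cv2,numpy as np
from h import *
im=cv2.imread("pics/top0.png")
cv2.imwrite("pics/crop1.png",cv2.resize(im[140:300,220:430],None,fx=3.75,fy=3.75,interpolation=cv2.INTER_CUBIC))
for n,u,v,z in [("lidbarL",253,271,.186),("lidbarR",303,271,.186),("doorL",350,269,.19),("doorR",402,267,.19),
 ("lidBL",229,162,.156),("lidBR",416,153,.156),("lidFR",421,249,.156),("lidFL",232,260,.156),
 ("bulbtop",318,356,.05),("vialtop",251,351,.055),("ambertop",197,318,.125),("whitetop",188,203,.15),("beakerbase",442,203,.0),("beakertop",454,193,.1),("funnelmouth",451,303,.01)]:
    print(n,np.round(plane("top",u,v,z),3))
E
```

```text
lidbarL [0.538 0.12  0.186]
lidbarR [0.538 0.029 0.186]
doorL [ 0.542 -0.057  0.19 ]
doorR [ 0.546 -0.15   0.19 ]
lidBL [0.753 0.179 0.156]
lidBR [ 0.769 -0.186  0.156]
lidFR [ 0.583 -0.191  0.156]
lidFL [0.56  0.167 0.156]
bulbtop [0.37  0.005 0.05 ]
vialtop [0.379 0.144 0.055]
ambertop [0.449 0.239 0.125]
whitetop [0.672 0.258 0.15 ]
beakerbase [ 0.703 -0.27   0.   ]
beakertop [ 0.703 -0.271  0.1  ]
funnelmouth [ 0.48  -0.281  0.01 ]
```

View pics/crop1.png

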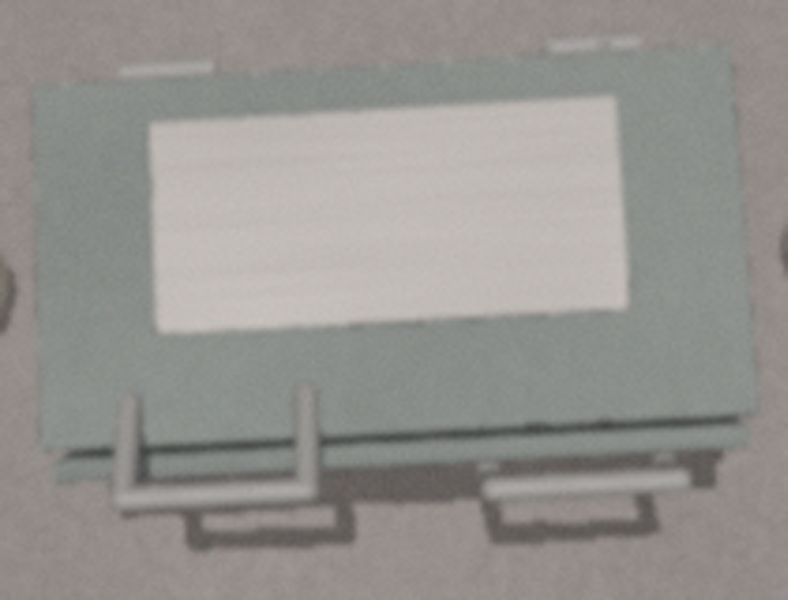

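The crop puts the lid bar centre at about (278, 271.5) and the door bar centre at about (376.5, 268.8) in full-picture pixels. The box is yawed about 3 degrees. Next I compute the approach.

```bash
cat >> h.py <<'E'
YAW=0.05
def down(sign=1):
    bx=sign*np.array([np.cos(YAW),np.sin(YAW),0]);x=np.array([0,0,-1.]);return np.column_stack([x,np.cross(bx,x),bx])
def row(p,Rt=None,verbose=True):
    s=ctrl.get_state();Rc=R.from_rotvec(s["tool_rot"])
    Rt=Rc if Rt is None else R.from_matrix(Rt)
    w=np.degrees((Rc.inv()*Rt).as_rotvec());t=Rc.inv().apply(np.array(p)-s["position"])*1000
    return np.round(np.r_[w,t],1)
def bars():
    print("pos",np.round(ctrl.get_state()["position"],4))
E
python3 - <<'E'
from h import *
print(np.round(R.from_rotvec(ctrl.get_state()["tool_rot"]).as_matrix(),3).tolist())
print(plane("top",277.9,271.5,.186),plane("top",376.5,268.8,.19))
for s in(1,-1):
  for p in([.45,.35,.32],[.53,-.1,.29]):print(s,row(p,down(s)))
E
```

```text
[[-0.0, -0.965, 0.262], [-0.002, 0.262, 0.965], [-1.0, -0.0, -0.002]]
[0.5372135  0.07444151 0.186     ] [ 0.54286655 -0.10454134  0.19      ]
1 [ 7.200e+01 -1.000e-01  1.000e-01 -9.810e+01 -3.427e+02 -1.941e+02]
1 [ 7.200e+01 -1.000e-01  1.000e-01 -6.730e+01 -5.377e+02 -6.074e+02]
-1 [-1.080e+02 -1.000e-01 -1.000e-01 -9.810e+01 -3.427e+02 -1.941e+02]
-1 [-1.080e+02 -1.000e-01 -1.000e-01 -6.730e+01 -5.377e+02 -6.074e+02]
```

servo_tool(
  commands=[
    [[9,0,0,-20,-45,-20,87],[18,0,0,-40,-92,-45,87],[27,0,0,-60,-140,-72,87],[36,0,0,-80,-188,-100,87],[45,0,0,-90,-236,-130,87]],
  ],
  newtons=8,
)

```text
time: 0.72
position: [0.3651, 0.4389, 0.3135]
tool_rot: [-0.403, 1.532, 0.405]
ft_force: [0.7, 0.3, 0.3]
grip_width: 1.001
```

```bash
python3 - <<'E'
from h import *
s=ctrl.get_state();print(s["time"],np.round(s["position"],3),np.round(s["qd"],2),np.round(s["joint_positions"],2))
for p in([.52,.2,.31],[.53,-.1,.29]):print(row(p,down()))
E
```

```text
0.725 [0.365 0.439 0.314] [ 0.4  -0.18  0.4   0.08 -0.02  0.13 -0.46] [-1.07  0.12  0.16  1.51 -0.02  1.51 -0.39]
[ 2.670e+01  1.000e-01 -1.000e-01  3.300e+00 -2.842e+02  1.690e+01]
[ 2.670e+01  1.000e-01 -1.000e-01  2.300e+01 -5.502e+02 -1.223e+02]
```

servo_tool(
  commands=[
    [[6,0,0,0,-57,2,87],[12,0,0,0,-114,4,87],[18,0,0,0,-171,2,87],[24,0,0,2,-228,-2,87],[27,0,0,4,-284,-10,87]],
  ],
)

```text
time: 1.35
position: [0.497, 0.1869, 0.3081]
tool_rot: [-0.037, 1.571, 0.037]
ft_force: [0.4, 0.4, 0.8]
grip_width: 1.0
```

```bash
python3 - <<'E'
from h import *
s=ctrl.get_state();print(s["time"],np.round(s["position"],3),np.round(s["joint_positions"],2))
for p in([.51,-.1,.31],):print(row(p,down()))
E
```

```text
1.35 [0.497 0.187 0.308] [-0.8   0.03  0.41  1.62 -0.01  1.49 -0.35]
[-2.000e-01 -0.000e+00  0.000e+00 -1.800e+00 -2.872e+02 -5.000e-01]
```

servo_tool(
  commands=[
    [[0,0,0,0,-58,2,60],[0,0,0,0,-116,6,60],[0,0,0,0,-174,12,60],[0,0,0,0,-232,20,60],[0,0,0,0,-288,30,60]],
  ],
)

```text
time: 1.98
position: [0.5405, -0.0993, 0.3085]
tool_rot: [-0.038, 1.57, 0.039]
ft_force: [0.6, 0.1, -0.9]
grip_width: 0.698
```

```bash
python3 - <<'E'
from h import *
import cv2
s=ctrl.get_state();i=vision.camera_info("wrist");im=vision.get_image("wrist")
cv2.imwrite("pics/w1.png",im[:,:,::-1])
print(s["time"],np.round(s["position"],4),i["fov_y"],i["cx"],i["cy"],np.round(i["pose"],3).tolist())
f=240/np.tan(np.radians(i["fov_y"]/2));P=np.array(i["pose"])
for n,p in(("door",[.5429,-.1045,.19]),("doorL",[.5409,-.0595,.19]),("doorR",[.545,-.1495,.19]),("lid",[.5372,.0744,.186])):
    d=P[:3,:3].T@(np.array(p)-P[:3,3]);th=np.arctan2(np.hypot(d[0],d[1]),d[2]);a=np.arctan2(d[1],d[0])
    print(n,i["cx"]+f*th*np.cos(a),i["cy"]+f*th*np.sin(a))
E
```

```text
1.975 [ 0.5405 -0.0993  0.3085] 65.70646984690485 323.60774256591253 235.9068369538864 [[0.999, 0.047, 0.012, 0.536], [0.049, -0.965, -0.257, -0.029], [-0.001, 0.258, -0.966, 0.471], [0.0, 0.0, 0.0, 1.0]]
door 327.41093564366287 237.15613330921227
doorL 327.8072960625954 179.74257433989328
doorR 327.1127318114594 290.18136310826316
lid 331.4903054484182 10.105685400973073
```

View pics/w1.png

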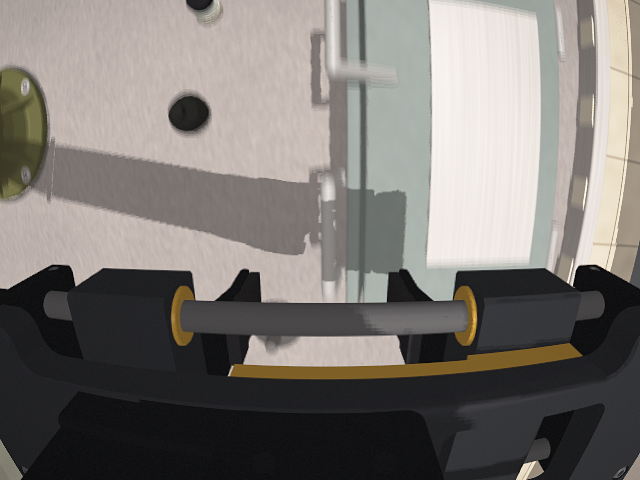

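The wrist view shows the door bar at u≈328, v 172-297, and the lid bar at u≈331. Both match the prediction to within 2 mm, so I descend and grip.

servo_tool(
  commands=[
    [[0,0,0,45,-3,1,40],[0,0,0,90,-5,2,40],[0,0,0,120,-5,2,40],[0,0,0,137,-5,2,40],[0,0,0,137,-5,2,0]],
  ],
  newtons=10,
)

```text
time: 2.65
position: [0.5422, -0.102, 0.1707]
tool_rot: [-0.039, 1.573, 0.039]
ft_force: [-0.0, -0.2, -0.1]
grip_width: 0.414
```

servo_tool(
  commands=[
    [[0,0,0,0,0,0,0],[0,0,0,0,0,0,0],[0,0,0,0,0,0,0],[0,0,0,0,0,0,0]],
  ],
)

```text
time: 3.15
position: [0.5435, -0.1023, 0.1726]
tool_rot: [-0.039, 1.569, 0.039]
ft_force: [0.1, 0.4, 4.7]
grip_width: 0.13
```

```bash
python3 - <<'E'
from h import *
s=ctrl.get_state();print(s["time"],np.round(s["position"],4),s["grip_width"]*87,s["ft_force"])
# door path relative to shut bar, tool axes (x down, z inward)
for th in np.radians([6,12,18,24,30,36,42,48,54,58,60,62]):
    print(round(np.degrees(th)),round((.14-(.14*np.cos(th)-.016*np.sin(th)))*1000,1),round(-(.016*np.cos(th)+.14*np.sin(th)-.016)*1000,1))
E
```

```text
3.15 [ 0.5435 -0.1023  0.1726] 11.269481921317167 [0.13884785 0.39298535 4.72758155]
6 2.4 -14.5
12 6.4 -28.8
18 11.8 -42.5
24 18.6 -55.6
30 26.8 -67.9
36 36.1 -79.2
42 46.7 -89.6
48 58.2 -98.7
54 70.7 -106.7
58 79.4 -111.2
60 83.9 -113.2
62 88.4 -115.1
```

servo_tool(
  commands=[
    [[0,0,0,2,-14,-14,0],[0,0,0,6,0,-29,0],[0,0,0,12,0,-42,0],[0,0,0,19,0,-56,0],[0,0,0,27,0,-68,0]],
  ],
)

```text
time: 3.78
position: [0.4793, -0.1063, 0.1441]
tool_rot: [-0.041, 1.559, 0.037]
ft_force: [18.1, -1.5, -15.4]
grip_width: 0.131
```

servo_tool(
  commands=[
    [[0,0,0,12,0,-10,0],[0,0,0,22,0,-20,0],[0,0,0,34,0,-29,0],[0,0,0,46,0,-37,0],[0,0,0,59,0,-43,0]],
  ],
)

```text
time: 4.4
position: [0.4468, -0.1078, 0.0925]
tool_rot: [-0.041, 1.539, 0.038]
ft_force: [20.1, 2.5, 16.3]
grip_width: 0.273
```

```bash
python3 - <<'E'
from h import *
import cv2
s=ctrl.get_state();print(s["time"],np.round(s["position"],4),np.round(s["joint_positions"],2))
cv2.imwrite("pics/s2.png",cv2.resize(vision.get_image("scene")[140:380,200:480,::-1],None,fx=2.5,fy=2.5))
E
```

```text
4.4 [ 0.4468 -0.1078  0.0925] [-0.51 -0.02  0.69  2.11  0.01  1.02  0.23]
```

View pics/s2.png

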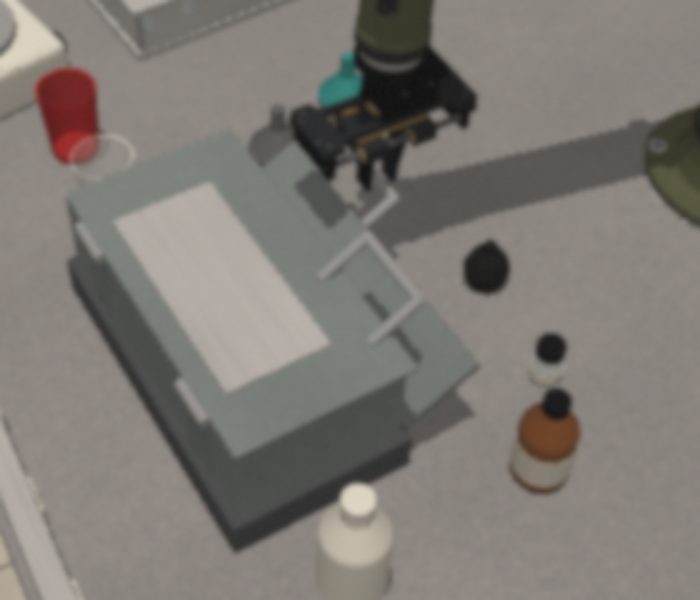

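The picture shows the door tipped most of the way down and the bar still between the fingers, with all the bottles standing. The jaws were wedged open to 24 mm because the tool ran ahead and low. I ease up, pull further back and grip harder.

servo_tool(
  commands=[
    [[0,0,0,-4,0,-4,0],[0,0,0,-4,0,-8,0],[0,0,0,-3,0,-8,0]],
  ],
  newtons=20,
)

```text
time: 4.82
position: [0.4422, -0.1079, 0.0941]
tool_rot: [-0.043, 1.53, 0.037]
ft_force: [41.4, 0.6, -18.1]
grip_width: 0.402
```

```bash
python3 - <<'E'
from h import *
import cv2
s=ctrl.get_state();print(s["time"],np.round(s["position"],4),np.round(s["qd"],2))
i=vision.camera_info("wrist");P=np.array(i["pose"])
cv2.imwrite("pics/w2.png",vision.get_image("wrist")[:,:,::-1])
f=240/np.tan(np.radians(i["fov_y"]/2))
c,sn=np.cos(.05),np.sin(.05)
for deg in(45,50,55,60):
    t=np.radians(deg);o=.016*np.cos(t)+.14*np.sin(t)-.016
    for y in(.045,-.045):
        p=np.array([.5429,-.1045,.05+.14*np.cos(t)-.016*np.sin(t)])+np.array([-o*c-y*sn,-o*sn+y*c,0])
        d=P[:3,:3].T@(p-P[:3,3]);th=np.arctan2(np.hypot(d[0],d[1]),d[2]);a=np.arctan2(d[1],d[0])
        print(deg,y,np.round(p,3),round(i["cx"]+f*th*np.cos(a)),round(i["cy"]+f*th*np.sin(a)))
E
```

```text
4.825 [ 0.4422 -0.1079  0.0941] [-0.    0.02  0.    0.   -0.01 -0.02  0.01]
45 0.045 [ 0.446 -0.064  0.138] 351 223
45 -0.045 [ 0.451 -0.154  0.138] 344 428
50 0.045 [ 0.439 -0.065  0.128] 327 217
50 -0.045 [ 0.444 -0.155  0.128] 326 413
55 0.045 [ 0.433 -0.065  0.117] 309 211
55 -0.045 [ 0.437 -0.155  0.117] 312 399
60 0.045 [ 0.428 -0.065  0.106] 296 206
60 -0.045 [ 0.432 -0.155  0.106] 301 385
```

View pics/w2.png

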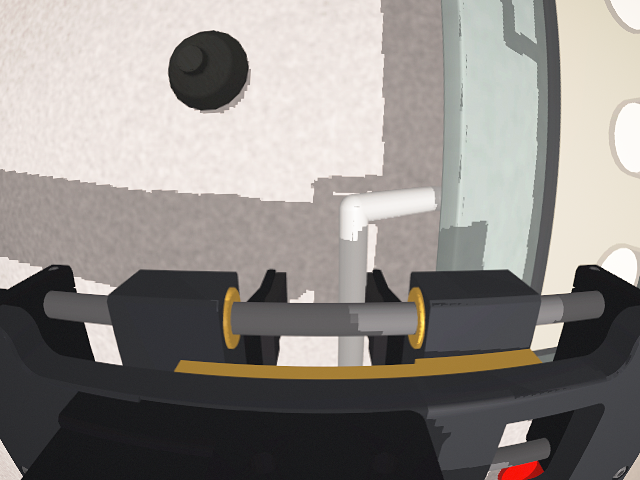

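The bar is at u≈351, which fits a door angle of about 45°. It bears on the inner finger, and the force is mostly radial. I unload, rise to the bar's height and grip again.

servo_tool(
  commands=[
    [[0,0,0,0,0,13,40],[0,0,0,-13,0,13,40],[0,0,0,-25,0,13,40],[0,0,0,-25,0,13,0],[0,0,0,-25,0,13,0]],
  ],
  newtons=25,
)

```text
time: 5.5
position: [0.4549, -0.1061, 0.1172]
tool_rot: [-0.044, 1.53, 0.038]
ft_force: [52.1, 1.5, -37.5]
grip_width: 0.371
```

servo_tool(
  commands=[
    [[0,0,0,0,0,0,0],[0,0,0,0,0,0,0],[0,0,0,0,0,0,0]],
  ],
)

```text
time: 5.88
position: [0.4551, -0.1061, 0.1172]
tool_rot: [-0.044, 1.529, 0.038]
ft_force: [51.8, 1.7, -35.9]
grip_width: 0.373
```

```bash
cat >> h.py <<'E'
from scipy.optimize import brentq
def wproj(p,i):
    P=np.array(i["pose"]);f=240/np.tan(np.radians(i["fov_y"]/2));d=P[:3,:3].T@(np.array(p)-P[:3,3])
    th=np.arctan2(np.hypot(d[0],d[1]),d[2]);a=np.arctan2(d[1],d[0]);return i["cx"]+f*th*np.cos(a),i["cy"]+f*th*np.sin(a)
def doorbar(t,y=0,bar=(.5429,-.1045,.19)):
    c,s=np.cos(YAW),np.sin(YAW);o=.016*np.cos(t)+.14*np.sin(t)-.016
    return np.array([bar[0]-o*c-y*s,bar[1]-o*s+y*c,.05+.14*np.cos(t)-.016*np.sin(t)])
E
python3 - <<'E'
from h import *
s=ctrl.get_state();p=s["position"];print(s["time"],np.round(p,4),s["grip_width"]*87,np.round(s["ft_force"],1),np.round(R.from_rotvec(s["tool_rot"]).as_matrix()[:,0],3))
for d in(40,42,44,46,48,50,55,60):
    print(d,np.round((doorbar(np.radians(d))-p)*1000,1))
E
```

```text
5.875 [ 0.4551 -0.1061  0.1172] 32.46562852920824 [ 51.8   1.7 -35.9] [ 0.041 -0.003 -0.999]
40 [ 1.6 -2.7 29.8]
42 [-1.7 -2.9 26.1]
44 [-4.9 -3.  22.4]
46 [-7.9 -3.2 18.6]
48 [-10.9  -3.3  14.6]
50 [-13.6  -3.5  10.5]
55 [-20.   -3.8   0. ]
60 [-25.3  -4.1 -11. ]
```

servo_tool(
  commands=[
    [[0,0,0,0,0,0,60],[0,0,0,0,0,0,60],[0,0,0,0,0,0,60],[0,0,0,0,0,0,60]],
  ],
)

```text
time: 6.38
position: [0.4404, -0.1068, 0.1144]
tool_rot: [-0.04, 1.563, 0.039]
ft_force: [10.0, 2.4, -5.9]
grip_width: 0.67
```

```bash
python3 - <<'E'
from h import *
import cv2
s=ctrl.get_state();print(s["time"],np.round(s["position"],4),s["grip_width"]*87,np.round(s["ft_force"],1))
i=vision.camera_info("wrist");im=vision.get_image("wrist")
a=np.hstack([im[130:400,160:520],cv2.resize(vision.get_image("scene")[190:260,270:363],(360,270))])
cv2.imwrite("pics/c3.png",a[:,:,::-1])
for d in range(30,62,5):
    print(d,np.round(wproj(doorbar(np.radians(d),.045),i)),np.round(wproj(doorbar(np.radians(d),0),i)),np.round(doorbar(np.radians(d)),3))
E
```

```text
6.375 [ 0.4404 -0.1068  0.1144] 58.2696361914634 [10.   2.4 -5.9]
30 [433. 230.] [421. 349.] [ 0.475 -0.108  0.163]
35 [400. 224.] [392. 340.] [ 0.466 -0.108  0.156]
40 [371. 219.] [367. 330.] [ 0.457 -0.109  0.147]
45 [347. 214.] [345. 319.] [ 0.449 -0.109  0.138]
50 [328. 209.] [328. 309.] [ 0.441 -0.11   0.128]
55 [313. 204.] [314. 299.] [ 0.435 -0.11   0.117]
60 [302. 200.] [303. 290.] [ 0.43  -0.11   0.106]
```

View pics/c3.png

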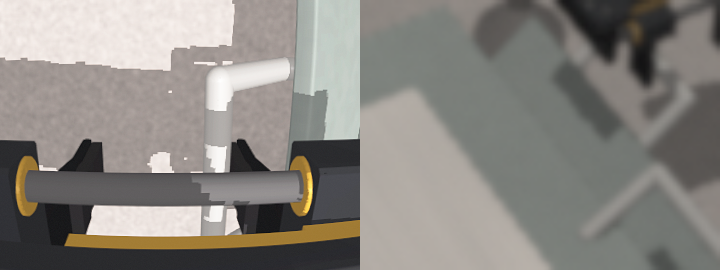

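The bar is at u≈377, corner v≈202, so the door is at about 39° and the bar is at about (0.459, -0.109, 0.149). I centre the jaws on it and grip again at the right depth.

servo_tool(
  commands=[
    [[0,0,0,-2,0,12,60],[0,0,0,-10,0,19,60],[0,0,0,-16,0,19,60],[0,0,0,-16,0,19,0],[0,0,0,-16,0,19,0]],
  ],
  newtons=12,
)

```text
time: 7.1
position: [0.4556, -0.1066, 0.1295]
tool_rot: [-0.038, 1.571, 0.039]
ft_force: [0.2, -1.1, 0.1]
grip_width: 0.541
```

servo_tool(
  commands=[
    [[0,0,0,0,0,0,0],[0,0,0,0,0,0,0],[0,0,0,0,0,0,0]],
  ],
)

```text
time: 7.48
position: [0.4566, -0.1065, 0.1297]
tool_rot: [-0.039, 1.569, 0.039]
ft_force: [1.1, 0.1, 0.2]
grip_width: 0.201
```

```bash
python3 - <<'E'
from h import *
s=ctrl.get_state();p=s["position"];print(s["time"],np.round(p,4),s["grip_width"]*87,np.round(s["ft_force"],1))
i=vision.camera_info("wrist");im=vision.get_image("wrist")
import cv2;cv2.imwrite("pics/w4.png",im[:,:,::-1])
for d in range(30,64,3):print(d,np.round(doorbar(np.radians(d)),4))
E
```

```text
7.475 [ 0.4566 -0.1065  0.1297] 17.46425540067012 [1.1 0.1 0.2]
30 [ 0.4751 -0.1079  0.1632]
33 [ 0.4693 -0.1082  0.1587]
36 [ 0.4638 -0.1085  0.1539]
39 [ 0.4585 -0.1087  0.1487]
42 [ 0.4534 -0.109   0.1433]
45 [ 0.4487 -0.1092  0.1377]
48 [ 0.4443 -0.1094  0.1318]
51 [ 0.4402 -0.1096  0.1257]
54 [ 0.4364 -0.1098  0.1193]
57 [ 0.4329 -0.11    0.1128]
60 [ 0.4298 -0.1102  0.1061]
63 [ 0.427  -0.1103  0.0993]
```

servo_tool(
  commands=[
    [[0,0,0,0,0,0,0],[0,0,0,0,0,0,0],[0,0,0,0,0,0,0]],
  ],
  newtons=40,
)

```text
time: 7.9
position: [0.456, -0.1066, 0.1295]
tool_rot: [-0.039, 1.571, 0.039]
ft_force: [-0.1, 0.3, -0.3]
grip_width: 0.005
```

```bash
python3 - <<'E'
from h import *
import cv2
s=ctrl.get_state();p=s["position"]
im=vision.get_image("wrist");sc=vision.get_image("scene");tp=vision.get_image("top")
a=np.hstack([im[120:420,160:520],cv2.resize(sc[150:270,250:410],(440,330))[:300]])
b=np.hstack([cv2.resize(tp[230:350,240:430],(475,300)),np.zeros((300,325,3),np.uint8)])
cv2.imwrite("pics/c5.png",np.vstack([a,b])[:,:,::-1])
E
```

```text
(no output)
```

View pics/c5.png

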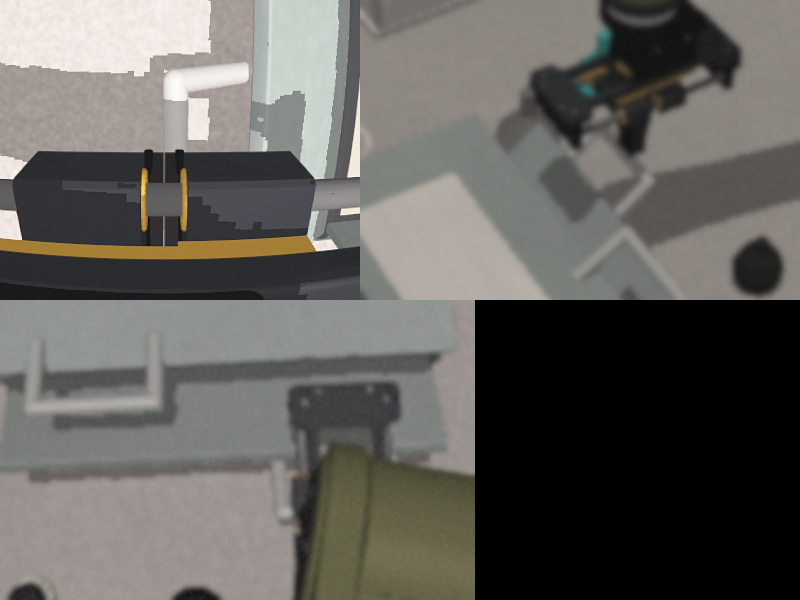

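```bash
python3 - <<'E'
from h import *
i=vision.camera_info("wrist");P=np.array(i["pose"]);f=240/np.tan(np.radians(i["fov_y"]/2))
def wray(u,v):
    x,y=u-i["cx"],v-i["cy"];r=np.hypot(x,y);t=r/f
    return P[:3,3],P[:3,:3]@np.array([x/r*np.sin(t),y/r*np.sin(t),np.cos(t)])
def tri(a,b):
    (o1,d1),(o2,d2)=a,b;k=np.linalg.lstsq(np.c_[d1,-d2],o2-o1,rcond=None)[0]
    p,q=o1+k[0]*d1,o2+k[1]*d2;return (p+q)/2,np.linalg.norm(p-q)
w=wray(336,202);t=ray("top",355,315)
sc=ray("scene",250+648/2.75,150+180/2.75)
for n,a,b in(("wt",w,t),("ts",t,sc),("ws",w,sc)):print(n,tri(a,b))
for d in(45,50,55,60):print(d,doorbar(np.radians(d),.048))
print(ctrl.get_state()["position"])
E
```

```text
wt (array([ 0.45815193, -0.06810889,  0.10841222]), np.float64(0.003302515782213449))
ts (array([0.36785796, 0.06417329, 0.27588085]), np.float64(0.31744816777302826))
ws (array([0.38196859, 0.10103239, 0.3507922 ]), np.float64(0.28390055280729626))
45 [ 0.4463102  -0.06127346  0.13768124]
50 [ 0.43909706 -0.06163441  0.12773355]
55 [ 0.43277729 -0.06195067  0.11719427]
60 [ 0.42739897 -0.06221981  0.10614359]
[ 0.45595833 -0.10657359  0.12952237]
```

The wrist picture shows the bar lined up under the shut fingertips. Triangulating wrist and top views puts it at z≈0.108, which means the door is already on its stop. The door started about 10° ajar, so my circle was offset in x. I check this and compute the closing path.

```bash
python3 - <<'E'
from h import *
t=ray("top",355,315);sc=ray("scene",250+288/2.75,150+180/2.75)
k=np.linalg.lstsq(np.c_[t[1],-sc[1]],sc[0]-t[0],rcond=None)[0];print(t[0]+k[0]*t[1],sc[0]+k[1]*sc[1])
p=ctrl.get_state()["position"];H=.587
for d in(60,52,44,36,28,20,14,8,4,0,-2):
    a=np.radians(d);b=H-(.016*np.cos(a)+.14*np.sin(a));z=.05+.14*np.cos(a)-.016*np.sin(a)
    print(d,round(b,4),round(z,4),"tool x(down)",round((p[2]-(z-.013))*1000),"z(in)",round((b+.006-p[0])*1000))
E
```

```text
[ 0.45718317 -0.06862166  0.11797773] [ 0.45588851 -0.06780278  0.11800002]
60 0.4578 0.1061 tool x(down) 36 z(in) 8
52 0.4668 0.1236 tool x(down) 19 z(in) 17
44 0.4782 0.1396 tool x(down) 3 z(in) 28
36 0.4918 0.1539 tool x(down) -11 z(in) 42
28 0.5071 0.1661 tool x(down) -24 z(in) 57
20 0.5241 0.1761 tool x(down) -34 z(in) 74
14 0.5376 0.182 tool x(down) -39 z(in) 88
8 0.5517 0.1864 tool x(down) -44 z(in) 102
4 0.5613 0.1885 tool x(down) -46 z(in) 111
0 0.571 0.19 tool x(down) -47 z(in) 121
-2 0.5759 0.1905 tool x(down) -48 z(in) 126
```

Top and scene give z≈0.118 (about 55°) and wrist and top give 0.108 (about 60°). The shut fingertips are right above the bar, so I press it to the stop to be certain and hold it there.

servo_tool(
  commands=[
    [[0,0,0,5,0,0,0],[0,0,0,10,0,0,0],[0,0,0,14,0,-1,0],[0,0,0,18,0,-2,0],[0,0,0,18,0,-2,0]],
  ],
  newtons=15,
)

```text
time: 8.68
position: [0.4541, -0.1067, 0.112]
tool_rot: [-0.038, 1.57, 0.039]
ft_force: [-2.9, -0.6, 6.4]
grip_width: 0.003
```

servo_tool(
  commands=[
    [[0,0,0,2,0,0,0],[0,0,0,4,0,0,0],[0,0,0,4,0,0,0],[0,0,0,4,0,0,0],[0,0,0,4,0,0,0]],
  ],
)

```text
time: 9.3
position: [0.4542, -0.1067, 0.1114]
tool_rot: [-0.037, 1.571, 0.04]
ft_force: [-14.4, 1.3, 35.3]
grip_width: 0.005
```

servo_tool(
  commands=[
    [[0,0,0,0,0,0,0],[0,0,0,0,0,0,0],[0,0,0,0,0,0,0],[0,0,0,0,0,0,0],[0,0,0,0,0,0,0]],
  ],
)

```text
time: 9.93
position: [0.4542, -0.1068, 0.1114]
tool_rot: [-0.037, 1.571, 0.04]
ft_force: [-14.1, 1.8, 34.7]
grip_width: 0.002
```

servo_tool(
  commands=[
    [[0,0,0,0,0,0,0],[0,0,0,0,0,0,0],[0,0,0,0,0,0,0],[0,0,0,0,0,0,0],[0,0,0,0,0,0,0]],
  ],
)

```text
time: 10.55
position: [0.4542, -0.1067, 0.1114]
tool_rot: [-0.037, 1.571, 0.04]
ft_force: [-13.2, 2.4, 34.0]
grip_width: 0.005
```

The door is on its stop: the contact is rigid at z=0.111, and I have held it there for over 2 s. Now I rise, open a little, straddle the bar and push the door shut.

servo_tool(
  commands=[
    [[0,0,0,-10,0,2,0],[0,0,0,-22,0,3,34],[0,0,0,-22,0,3,34],[0,0,0,-22,0,3,34],[0,0,0,-22,0,3,34]],
  ],
)

```text
time: 11.18
position: [0.4566, -0.1064, 0.129]
tool_rot: [-0.039, 1.571, 0.039]
ft_force: [1.0, 0.2, 0.2]
grip_width: 0.353
```

servo_tool(
  commands=[
    [[0,0,0,10,0,0,34],[0,0,0,20,0,0,34],[0,0,0,30,0,0,34],[0,0,0,37,0,0,34],[0,0,0,37,0,0,26]],
  ],
)

```text
time: 11.8
position: [0.4565, -0.1066, 0.0918]
tool_rot: [-0.039, 1.572, 0.038]
ft_force: [0.3, -0.0, -0.5]
grip_width: 0.346
```

```bash
python3 - <<'E'
from h import *
s=ctrl.get_state();p=s["position"];print(s["time"],p,s["ft_force"])
H=.587
for d in(60,52,44,36,28,20,14,8,4,0,-2):
    a=np.radians(d);b=H-(.016*np.cos(a)+.14*np.sin(a));z=.05+.14*np.cos(a)-.016*np.sin(a)
    print(d,"tool x(down)",round((p[2]-(z-.013))*1000),"z(in)",round((b+.007-p[0])*1000))
E
```

```text
11.8 [ 0.45647249 -0.10655577  0.09181259] [ 0.27857424 -0.00110626 -0.48354202]
60 tool x(down) -1 z(in) 8
52 tool x(down) -19 z(in) 17
44 tool x(down) -35 z(in) 29
36 tool x(down) -49 z(in) 42
28 tool x(down) -61 z(in) 58
20 tool x(down) -71 z(in) 75
14 tool x(down) -77 z(in) 88
8 tool x(down) -82 z(in) 102
4 tool x(down) -84 z(in) 112
0 tool x(down) -85 z(in) 122
-2 tool x(down) -86 z(in) 126
```

servo_tool(
  commands=[
    [[0,0,0,-1,0,6,26],[0,0,0,-18,0,17,26],[0,0,0,-35,0,29,26],[0,0,0,-49,0,42,26],[0,0,0,-61,0,57,26]],
  ],
)

```text
time: 12.42
position: [0.511, -0.1042, 0.1541]
tool_rot: [-0.037, 1.578, 0.039]
ft_force: [-6.0, -0.2, 3.8]
grip_width: 0.301
```

servo_tool(
  commands=[
    [[0,0,0,-10,0,17,26],[0,0,0,-16,0,30,26],[0,0,0,-21,0,42,26],[0,0,0,-23,0,52,26],[0,0,0,-24,0,58,26]],
  ],
)

```text
time: 13.05
position: [0.5724, -0.1007, 0.1775]
tool_rot: [-0.039, 1.571, 0.039]
ft_force: [-1.8, 0.9, 1.1]
grip_width: 0.299
```

servo_tool(
  commands=[
    [[0,0,0,0,0,4,26],[0,0,0,0,0,8,26],[0,0,0,0,0,8,26]],
  ],
)

```text
time: 13.42
position: [0.5733, -0.1008, 0.177]
tool_rot: [-0.036, 1.586, 0.04]
ft_force: [-19.5, 1.4, 13.0]
grip_width: 0.305
```

servo_tool(
  commands=[
    [[0,0,0,0,0,0,26],[0,0,0,0,0,-10,30],[0,0,0,-20,0,-11,30],[0,0,0,-60,0,-11,30],[0,0,0,-100,0,-11,40]],
  ],
)

```text
time: 14.05
position: [0.5698, -0.1008, 0.2803]
tool_rot: [-0.039, 1.567, 0.039]
ft_force: [0.4, -0.3, -0.2]
grip_width: 0.398
```

servo_tool(
  commands=[
    [[0,0,0,-10,30,-10,40],[0,0,0,-10,60,-20,40],[0,0,0,-10,60,-20,40]],
  ],
)

```text
time: 14.42
position: [0.5468, -0.0387, 0.2893]
tool_rot: [-0.041, 1.567, 0.045]
ft_force: [0.2, 1.0, 0.7]
grip_width: 0.462
```

```bash
python3 - <<'E'
from h import *
import cv2
s=ctrl.get_state();i=vision.camera_info("wrist");im=vision.get_image("wrist");sc=vision.get_image("scene")
print(s["time"],np.round(s["position"],4),s["ft_force"])
cv2.imwrite("pics/c6.png",np.hstack([im[:,160:520],cv2.resize(sc[140:380,220:440],(440,480))])[:,:,::-1])
for n,p in(("doorL",[.5635,-.0565,.19]),("doorR",[.5685,-.156,.19]),("lidR",[.5395,.026,.186]),("lid",[.5372,.0744,.186]),("lidL",[.535,.122,.186])):print(n,np.round(wproj(p,i)))
E
```

```text
14.425 [ 0.5468 -0.0387  0.2893] [0.20280326 1.03404174 0.71546638]
doorL [345. 261.]
doorR [342. 371.]
lidR [319. 147.]
lid [319.  80.]
lidL [320.  17.]
```

View pics/c6.png

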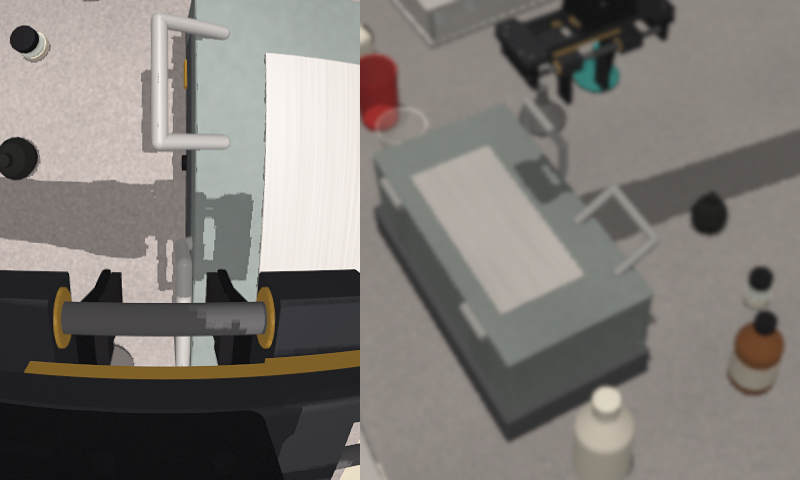

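The picture shows the door upright and shut, with everything standing. The lid bar is at u≈318, v 17-142, within a pixel or two of the prediction. I move to the lid bar and grip it.

servo_tool(
  commands=[
    [[0,0,0,0,57,-2,40],[0,0,0,0,113,-4,40],[0,0,0,50,113,-4,40],[0,0,0,100,113,-4,40],[0,0,0,121,113,-4,40]],
  ],
)

```text
time: 15.15
position: [0.5355, 0.0689, 0.1639]
tool_rot: [-0.039, 1.574, 0.036]
ft_force: [-0.1, -0.0, -0.1]
grip_width: 0.459
```

servo_tool(
  commands=[
    [[0,0,0,0,0,0,36],[0,0,0,0,0,0,0],[0,0,0,0,0,0,0],[0,0,0,0,0,0,0],[0,0,0,0,0,0,0]],
  ],
  newtons=10,
)

```text
time: 15.78
position: [0.5379, 0.0707, 0.1676]
tool_rot: [-0.038, 1.567, 0.039]
ft_force: [4.4, -0.6, 0.9]
grip_width: 0.129
```

servo_tool(
  commands=[
    [[0,0,0,0,0,0,0],[0,0,0,0,0,0,0],[0,0,0,0,0,0,0],[0,0,0,0,0,0,0]],
  ],
  newtons=25,
)

```text
time: 16.27
position: [0.5379, 0.0707, 0.1676]
tool_rot: [-0.038, 1.567, 0.039]
ft_force: [5.6, -0.5, 3.4]
grip_width: 0.13
```

```bash
python3 - <<'E'
from h import *
s=ctrl.get_state();print(s["time"],np.round(s["position"],4),s["grip_width"]*87)
for d in(2,4,8,12,16,20,24,28,32,36,40):
    t=np.radians(d);print(d,"x",round(-(.22*np.sin(t)+.036*np.cos(t)-.036)*1e3,1),"z",round((.22-.22*np.cos(t)+.036*np.sin(t))*1e3,1))
E
```

```text
16.275 [0.5379 0.0707 0.1676] 11.310338435137469
2 x -7.7 z 1.4
4 x -15.3 z 3.0
8 x -30.3 z 7.2
12 x -45.0 z 12.3
16 x -59.2 z 18.4
20 x -73.1 z 25.6
24 x -86.4 z 33.7
28 x -99.1 z 42.7
32 x -111.1 z 52.5
36 x -122.4 z 63.2
40 x -133.0 z 74.6
```

Gripped at 11.3 mm on the bar. Now I lift along the arc.

servo_tool(
  commands=[
    [[0,0,0,-8,0,2,0],[0,0,0,-15,0,3,0],[0,0,0,-30,0,7,0],[0,0,0,-45,0,12,0],[0,0,0,-59,0,18,0]],
  ],
)

```text
time: 16.9
position: [0.5559, 0.0716, 0.225]
tool_rot: [-0.039, 1.567, 0.039]
ft_force: [12.3, 1.1, -8.9]
grip_width: 0.127
```

servo_tool(
  commands=[
    [[0,0,0,-14,0,8,0],[0,0,0,-27,0,17,0],[0,0,0,-40,0,26,0],[0,0,0,-52,0,36,0],[0,0,0,-63,0,47,0]],
  ],
)

```text
time: 17.52
position: [0.598, 0.0741, 0.2872]
tool_rot: [-0.039, 1.58, 0.039]
ft_force: [-5.4, -1.2, 2.0]
grip_width: 0.126
```

```bash
python3 - <<'E'
from h import *
s=ctrl.get_state();print(s["time"],np.round(s["position"]-np.array([.5379,.0707,.1676]),4),s["grip_width"]*87,np.round(s["ft_force"],1))
E
```

```text
17.525 [0.0601 0.0034 0.1196] 11.000630703995837 [-5.4 -1.2  2. ]
```

servo_tool(
  commands=[
    [[0,0,0,-4,0,3,0],[0,0,0,-8,0,6,0],[0,0,0,-11,0,9,0],[0,0,0,-11,0,9,0],[0,0,0,-11,0,9,0]],
  ],
)

```text
time: 18.15
position: [0.6102, 0.0748, 0.2992]
tool_rot: [-0.039, 1.571, 0.04]
ft_force: [-0.6, 2.4, -2.7]
grip_width: 0.129
```

servo_tool(
  commands=[
    [[0,0,0,0,0,0,0],[0,0,0,0,0,0,0],[0,0,0,0,0,0,0],[0,0,0,0,0,0,0]],
  ],
)

```text
time: 18.65
position: [0.6104, 0.0747, 0.2994]
tool_rot: [-0.039, 1.57, 0.04]
ft_force: [0.7, 2.9, -4.9]
grip_width: 0.128
```

```bash
python3 - <<'E'
from h import *
import cv2
s=ctrl.get_state();d=s["position"]-np.array([.5379,.0707,.1676]);print(s["time"],np.round(d,4),s["grip_width"]*87,np.round(s["ft_force"],1))
f=lambda t:.22*np.sin(t)+.036*np.cos(t)-.036-d[2]
print("lid deg from height",np.degrees(brentq(f,0,1.2)))
im=vision.get_image("scene");tp=vision.get_image("top")
cv2.imwrite("pics/c7.png",np.hstack([cv2.resize(im[120:400,200:460],(400,430)),cv2.resize(tp[140:400,170:410],(397,430))])[:,:,::-1])
E
```

```text
18.65 [0.0725 0.004  0.1318] 11.144959202875166 [ 0.7  2.9 -4.9]
lid deg from height 39.535766410260194
```

View pics/c7.png

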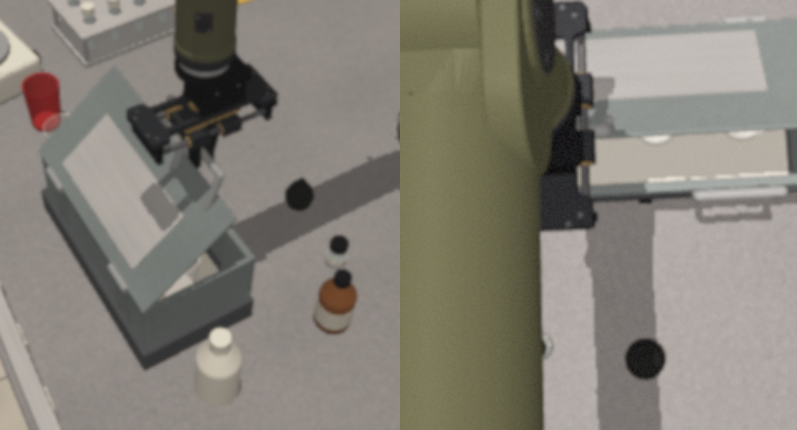

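The lid is up at about 39.5° with its bar in the jaws. The door is shut, and the white and amber bottles, vial and bulb are standing in place. I hand in.

```bash
python3 -c "
from bench import close_job
print(close_job())"
```

```text
the job is handed in; nothing more can be done
None
```

I pulled the door down to its stop, held it there for over 2 s, and pushed it shut. Then I lifted the lid by its bar and handed in with the gripper still holding it.

**Last checks (at 18.65 s)**
- **Lid:** about 39.5° from the bar's height. The jaws are closed to 11.1 mm on the 12 mm bar, the wrist force is about 5 N, and the arm is still.
- **Door:** on opening, contact at the stop was rigid, at about 35 N with the bar at 60° height. On closing, it stopped firmly at about 20 N and looked shut in the later pictures. I did not measure its angle directly.
- **Loose things:** the bottles, vial and bulb look upright and in place. The beaker and funnel are hardly visible or hidden in the last picture, but looked in place after the door was shut. I did not measure any of their positions again.

**What went wrong on the way**
- The door started slightly ajar, by about 10°. I had taken it as shut, so my first pulling arc was off by a few centimetres.
- That pull opened the jaws and loaded the wrist to about 63 N, below the 120 N limit. I also closed the fingers once on nothing.
- The camera views disagreed on the bar's height while the door was down (0.108 m against 0.118 m). Pressing the bar against the stop settled it at about 0.106 m.
- One pull row also had a mistyped 14 mm sideways shift. The fingers slid a few millimetres along the bar, with no other effect seen.

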